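Zero a length comparator on its setting bar

TASK

Zero the length comparator on its setting bar with light pushes of the fingertips, never picking the bar up: push the bar sideways until it lies against both fence pins, then push the measuring slide in until the bar is closed up between the slide's anvil and the fixed anvil. Only then tap the green zero key on the display unit, pressing it right down and letting it come back up. Leave the grey key alone, and do not disturb the two other bars, the loupe or the brush lying around.

Things in the scene. Friction and masses are not known exactly. Their poses are not given: they have to be found in the camera images.
- bench: the length comparator, fixed to the table: light grey base plate 110 (x) x 350 (y) mm, top 18 mm above the table. It may stand turned by up to 0.25 rad. Frame: origin at table height, x points across it to the fence (away from the robot), y along it from the slide (right) to the fixed anvil (left), z up. On the robot's side of the bar there is only the flat plate
- fence_pin_right (a point): top of the fence pin nearer the slide: upright steel pin 9 mm across, 43 mm above the table, at bench x = 23.5, y = -36 mm
- fence_pin_left (a point): top of the other fence pin, like it, at bench x = 23.5, y = +36 mm
- fixed_anvil (a point): middle of the flat face of the fixed anvil, a steel button 12 mm across 37 mm above the table, at bench x = 10, y = +62.5 mm; behind it stands the headstock
- display (a point): middle of the top of the black display unit on the headstock, 75 mm above the table; the unit measures 112 (bench x) x 66 (bench y) mm
- setting_bar: loose lapped-steel length bar lying on the bench's rests, 18 (x) x 125 (y) x 26 (z) mm, about 0.46 kg; origin at the centre of its underside, y along its length, underside 24 mm above the table. At the start it lies about 9 to 19 mm short of the fence pins (on the robot's side), 8 to 20 mm short of the fixed anvil and a few degrees askew; it slides easily on its ground rests (about 1 N)
- seat (a point): point fixed on the bench (at bench x = 10, y = 0 mm) where the setting bar's origin comes to lie when it touches both pins and the fixed anvil (24 mm above the table); axes as the bench's
- slide (a joint): travel of the measuring slide in m: 0 fully out (away from the bar), grows as it is pushed along the bench's +y; 0.060 when the setting bar is closed up between the anvils; starts at 0 to 0.025, ahead of it the bar is not yet touched. Needs about 2 N to move alone, about 1 N more with the bar; stays where it is left
- slide_pad (a point): centre of the outer face of the rubber pad on the slide's push plate, 64 mm above the table; pad 30 mm wide (bench x) and 22 mm high (53 to 75 mm up), upright, facing the bench's -y; the plate's top is 78 mm up. Push it along the bench's +y. The space outside it is free
- zero_key (a joint): travel of the green zero key in m: 0 up, 0.0045 fully down, sprung back up; about 1 N to start, about 3.5 N fully down
- zero_key_top (a point): middle of the top of the round green zero key, 18 mm across, on the robot's side of the display unit's top; 82 mm above the table, standing 7 mm proud of the unit; pressed straight down
- units_key (a joint): travel of the grey key in m, same make as the green one; to be left alone
- units_key_top (a point): middle of the top of the round grey key, 60 mm from the green one along the bench's +x
- short_bar: loose steel bar 18 x 62 x 26 mm lying on the table on the robot's side of the bench, to be left alone; origin at the centre of its underside, y along it
- tiny_bar: loose steel bar 18 x 48 x 26 mm lying on the table beyond the bench, to be left alone; origin at the centre of its underside, y along it
- loupe: black watch loupe, 33 mm across, 32 mm high, standing on the table beyond the bench, to be left alone; origin at the centre of its underside
- dust_brush: small dusting brush with a wooden handle, 22 x 148 x 20 mm, lying on the table on the robot's side of the bench, to be left alone; origin at the centre of its underside, y along it
Mind the look-alikes: they are no part of the job. What is shaped like the setting_bar but purple or red is not meant.

How it is judged:
By the outcome, as a careful person would: the job done as asked, in the order asked, and still so for the second after the job is handed in, with the robot touching nothing.
It also fails if it takes over 45 s, if anything falls off the work surface, if the arm or the gripper's body presses on something with over 40 N, if the wrist force passes 120 N, or if a joint passes its speed limit or range.

ROBOT

A 6-joint arm with a two-finger parallel gripper is mounted at the origin on a cart in front of the work surface, level with it; the furniture and walls round the work are solid. World frame = base frame: x ahead of the robot, y to its left, z up, the work surface at z = 0. Lengths are in mm, angles in rad, forces in N, time in s.
With the tool pointing down it reaches from about 325 to 875 mm from the base axis. Payload 4.4 kg.
Tool frame: the origin (TCP) lies midway between the tips of the shut fingers; the grasp point (between the pads) lies 19 mm behind it; y points along the fingers, x is the direction in which the jaws open and shut, and the axes are right-handed (so a half turn about y gives the same grasp; the last joint's range is limited). The gripper opens to 85 mm and grips with 20 to 120 N. Pads are 22 mm wide; open, the fingers measure 114 mm over their backs; the gripper's body (76 mm by 85 mm) begins 54 mm behind the grasp point. The pads swing forward as they close: fully open they stand 13 mm farther back than shut.
Start: joints at [1.121, 0.207, 1.542, -0, 1.393, -0.15], TCP at [169.274, 549.521, 231.282] pointing down, gripper open.
Joint ranges: [-2.73, 2.73], [-0.86, 2.22], [0.23, 2.46], [-1.11, 4.25], [0.08, 2.63], [-2.82, 2.82]. Speed limits (rad/s): [2.79, 2.79, 3.14, 3.14, 3.14, 3.14].

INTERFACE

Orientations are given as a unit quaternion [x, y, z, w].
In Python, from station import bot, imaging gives the robot as it stands.
- The arm moves only by the tool move_arm, never from a script. Its argument "targets" is a list of rows, each an object with "translation": the shift along the world's x, y, z in mm, a list of three; "turn": the turn about the world's z in degrees; "fingers": the opening in per cent of the stroke, from 0 (shut) to 100 (fully open). A call has 1 to 5 rows; each row shifts and turns the commanded pose from where the row before left it; what a row does not reach is not made up. A row lasts 1/8 s, in which the tool goes at most 62.5 mm and 10.7 degrees, less where a joint would pass 70% of its speed; a pose out of reach is approached as far as the arm can. A call with a gripper value outside its range is refused whole. The fingers move at their own pace and stop on an object; "newtons" is the grip in N (left out, the last holds). Time passes only in rows, so rows that do not move let the fingers close. It gives the time, the measured TCP pose, the force and the opening at its end, in the units of the state.
- bot.state(): the state, without advancing time (a new reading comes with each control period).
- imaging.grab_frame(name): name is "side" or "top"; returns a dict with "color" (420x560x3 uint8, blue, green, red), "vertical_fov" (degrees; the focal length in pixels is half the picture's height over the tangent of half this angle, whatever the lens; pixels are square), "cx", "cy" (the principal point, pixels), "eye" and "orientation" of the camera in the world. Camera axes: x right, y down, z forward; pixel columns grow to the right and rows downward; lengths in mm; the calibration is good to about 2 mm. A picture is of the moment at which its call begins. There is no depth.
- bot.sign_off(): hands the job in, once; it reports no verdict.
The state is a dict: "time": time; "joint_positions": joint angles; "qvel": joint speeds; "joint_efforts": joint torques, N m; "eef_pos": TCP position; "eef_rot": TCP orientation; "ft_force": force on the tool from outside, world axes, zero at the start; "wrist_torque": the same for the moment, N m; "opening": finger opening in mm.
Only numpy, scipy, OpenCV 4.12 (cv2) and the standard library are available. Lean on these libraries where they do the work, as an engineer would, in place of code of your own. Each camera call takes 0.05 s, during which the arm holds its last target. There are 200 camera calls.

## Working session

There is one attempt and no reset: what is moved stays moved. The work goes in short steps, Python scripts to look and compute and a tool call to move; the robot and the scene stay as the last step left them, time stands still between calls to the robot, and variables do not carry over. Pictures are saved under pics/ and viewed, about 8 in all and at most 12, crops included, and the job is handed in when it is done.

Besides the shell and the picture viewer there is one more tool, called in YAML: its name, and indented under it one key for each argument. move_arm: Moves the arm, as the interface text tells. Its arguments: {"type":"object","properties":{"targets":{"type":"array","items":{"type":"object","properties":{"translation":{"type":"array","items":{"type":"number"}},"turn":{"type":"number"},"fingers":{"type":"number"}}}},"newtons":{"type":"number"}},"required":["targets"]}

```bash
mkdir -p pics; ls; cat > h.py <<'E'
import numpy as np, cv2
from scipy.spatial.transform import Rotation as R
from station import bot, imaging
def grab(n):
    f=imaging.grab_frame(n); return f
def ray(f,u,v):
    h=f["color"].shape[0]; fl=h/2/np.tan(np.radians(f["vertical_fov"])/2)
    d=R.from_quat(f["orientation"]).apply([(u-f["cx"])/fl,(v-f["cy"])/fl,1]); return np.array(f["eye"],float),d
def onz(f,u,v,z):
    e,d=ray(f,u,v); return e+d*(z-e[2])/d[2]
def proj(f,p):
    h=f["color"].shape[0]; fl=h/2/np.tan(np.radians(f["vertical_fov"])/2)
    c=R.from_quat(f["orientation"]).inv().apply(np.array(p,float)-f["eye"]); return fl*c[0]/c[2]+f["cx"],fl*c[1]/c[2]+f["cy"]
E
python3 - <<'E'
from h import *
for n in("top","side"):
    f=grab(n); cv2.imwrite(f"pics/{n}0.png",f["color"])
    print(n,f["vertical_fov"],f["cx"],f["cy"],f["eye"],f["orientation"])
s=bot.state(); print(s)
E
```

```text
pics
top 45.624716691640245 277.6071633839424 208.5449598915181 [372.8701135   17.95480781 977.39821543] [ 0.74603278 -0.65787349  0.06797286 -0.07757099]
side 50.105411233928315 279.0046818268966 205.71692212574908 [ 232.0777308  -642.35778333  533.82806212] [ 0.85602185 -0.18636634  0.09953743 -0.47179071]
{'time': 0.1, 'joint_positions': array([ 1.12151738e+00,  2.07378243e-01,  1.54285094e+00,  1.35785169e-05,
        1.39348952e+00, -1.50468936e-01]), 'qvel': array([-0.00073168, -0.00337437, -0.00152368,  0.00012606,  0.00108326,
        0.00141638]), 'joint_efforts': array([-3.18218190e-04, -3.84095657e+01, -2.92548162e+01, -1.62203660e-04,
        4.84437507e-03, -5.32329423e-06]), 'eef_pos': array([168.95325937, 548.88736557, 230.19829736]), 'eef_rot': array([ 0.5692016 ,  0.41933708, -0.4206711 , -0.56850838]), 'ft_force': array([-0.58589341,  0.02307586, -0.82676852]), 'wrist_torque': array([0.00820939, 0.0054536 , 0.04602041]), 'opening': 85.41644121255325}
```

View pics/top0.png

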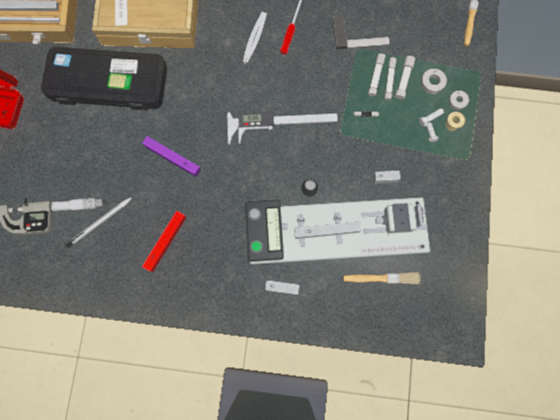

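View pics/side0.png

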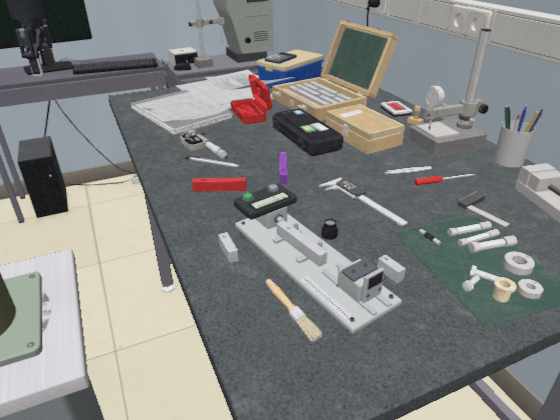

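The top view shows the display at about (264,231) with the green key at (257,246). The bar is near (328,230), the slide and pad near (405,218), and the brush and short bar lie below. The side view shows the same layout. I'll zoom in on both in one picture.

```bash
python3 - <<'E'
from h import *
import cv2
a=cv2.imread("pics/top0.png")[190:275,238:438]; a=cv2.resize(a,None,fx=4,fy=4,interpolation=cv2.INTER_CUBIC)
cv2.imwrite("pics/c0.png",a)
b=cv2.imread("pics/side0.png")[180:330,225:405]; b=cv2.resize(b,None,fx=4,fy=4,interpolation=cv2.INTER_CUBIC)
cv2.imwrite("pics/c1.png",b)
f=grab("top")
for n,u,v,z in[("green",257,246,82),("grey",254.5,214,82),("bl",246,203,0)]: print(n,onz(f,u,v,z).round(1))
E
```

```text
green [485.9  70.3  82. ]
grey [543.6  82.7  82. ]
bl [579.4 108.5   0. ]
```

View pics/c0.png

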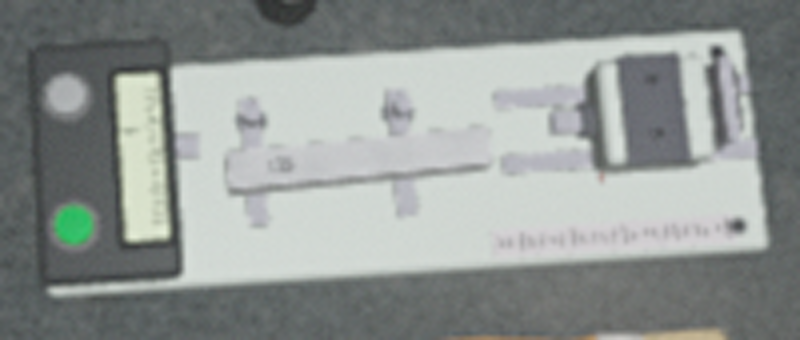

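View pics/c1.png

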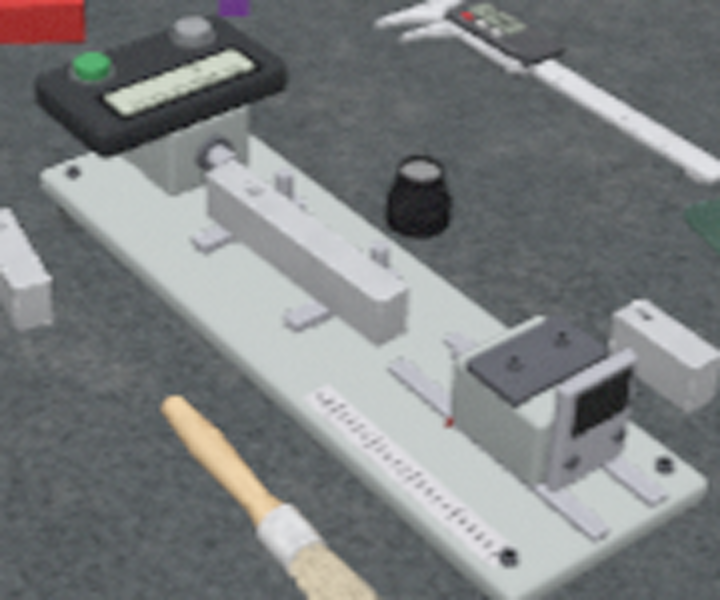

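The crops show the pin tops at (251,119) and (398,112), and the bar's corners at about (228,148), (228,190), (490,168) and (490,128). The pad faces right at about (730,100), in crop coordinates. Next I'll compute positions.

```bash
python3 - <<'E'
from h import *
f=grab("top"); s=grab("side")
C=lambda p,z:onz(f,p[0]/4+238-.375,p[1]/4+190-.375,z)
S=lambda p,z:onz(s,p[0]/4+225-.375,p[1]/4+180-.375,z)
def blob(fr):
    h=cv2.cvtColor(fr["color"],cv2.COLOR_BGR2HSV); x=slice(150,280)
    m=cv2.inRange(h,(45,120,80),(85,255,255)); n,l,st,c=cv2.connectedComponentsWithStats(m)
    return [(st[i,4],c[i].round(1)) for i in range(1,n) if st[i,4]>15]
print(blob(f),blob(s))
top=dict(grey=((67,95),82),green=((73,224),82),pinL=((251,119),43),pinR=((398,112),43),
 b1=((228,150),50),b2=((228,190),50),b3=((490,168),50),b4=((490,128),50),
 P1=((738,32),18),P2=((768,243),18),P3=((48,290),18),
 padtop1=((722,52),78),padtop2=((740,145),78),pl=((715,55),78),
 D1=((32,46),75),D2=((165,42),75),D3=((180,272),75),D4=((45,280),75))
side=dict(green=((91,62),82),grey=((193,27),82),pinL=((284,178),43),pinR=((380,250),43),
 bNearR=((388,315),50),bFarR=((407,290),50),bNearL=((208,180),50),padc=((603,398),64),padtl=((568,412),75),padtr=((630,367),75),padbr=((628,420),53),padbl=((570,462),53),P2=((510,600),18),P1=((705,487),18),P3=((42,178),18))
for k,(p,z) in top.items(): print("top",k,C(p,z)[:2].round(1))
for k,(p,z) in side.items(): print("side",k,S(p,z)[:2].round(1))
P=np.array([C(*top[k])[:2] for k in("grey","green","pinL","pinR")]);
a=np.array([S(*side[k])[:2] for k in("grey","green","pinL","pinR")])
for X in(P,a):
    d=X[2]-X[3]; print("yaw pins",np.arctan2(-d[0],d[1]),np.linalg.norm(d)); d=X[0]-X[1]; print("yaw keys",np.arctan2(d[1],d[0]),np.linalg.norm(d))
E
```

```text
[(np.int32(24), array([108.3,  79.8])), (np.int32(85), array([127.5,  81.3])), (np.int32(69), array([256., 246.]))] [(np.int32(41), array([247.6, 196.3]))]
top grey [544.8  83. ]
top green [486.3  72.4]
top pinL [551.7  -2.6]
top pinR [563.8 -71.6]
top b1 [534.2   6.6]
top b2 [515.3   4.4]
top b3 [ 541.1 -116.5]
top b4 [ 560.1 -114.8]
top P1 [ 629.8 -236.3]
top P2 [ 527.2 -257.5]
top P3 [461.3  83.9]
top padtop1 [ 603.3 -213.7]
top padtop2 [ 560.9 -224.8]
top pl [ 601.5 -210.6]
top D1 [567.  102.8]
top D2 [576.6  41.9]
top D3 [471.6  21.8]
top D4 [460.4  81.9]
side green [484.4  69.7]
side grey [543.4  80.1]
side pinL [551.4  -8.9]
side pinR [565.6 -78.4]
side bNearR [ 541.9 -128. ]
side bFarR [ 557.6 -116.5]
side bNearL [513.6  -4.3]
side padc [ 583.9 -222.3]
side padtl [ 559.2 -233.2]
side padtr [ 595.4 -221.7]
side padbr [ 593.6 -227.3]
side padbl [ 559.9 -237.4]
side P2 [ 522.2 -260.3]
side P1 [ 624.8 -242.5]
side P3 [456.9  74.7]
yaw pins 0.17374894610786412 70.11282721676545
yaw keys 0.1806006897151097 59.42590422919211
yaw pins 0.2008284797026024 70.9668349509393
yaw keys 0.17420570692697743 59.89785195320723
```

move_arm:
  targets:
    - {"translation": [28, -51, 0], "turn": -5.2, "fingers": 0}
    - {"translation": [28, -51, 0], "turn": -5.2, "fingers": 0}
    - {"translation": [28, -51, 0], "turn": -5.2, "fingers": 0}
    - {"translation": [28, -51, 0], "turn": -5.2, "fingers": 0}
    - {"translation": [28, -51, 0], "turn": -5.2, "fingers": 0}
  newtons: 20

```text
time: 0.88
eef_pos: [309.9, 292.9, 231.4]
eef_rot: [0.649, 0.281, -0.28, -0.649]
ft_force: [1.5, 0.1, -0.6]
opening: -0.0
```

move_arm:
  targets:
    - {"translation": [28, -51, 0], "turn": -5.2, "fingers": 0}
    - {"translation": [28, -51, 0], "turn": -5.2, "fingers": 0}
    - {"translation": [28, -51, 0], "turn": -5.2, "fingers": 0}
    - {"translation": [28, -51, 0], "turn": -5.2, "fingers": 0}
    - {"translation": [28, -51, 0], "turn": -5.2, "fingers": 0}

```text
time: 1.5
eef_pos: [450.0, 37.7, 231.5]
eef_rot: [-0.696, -0.127, 0.127, 0.696]
ft_force: [1.9, 0.2, 0.4]
opening: 0.0
```

move_arm:
  targets:
    - {"translation": [28, -51, -40], "turn": -5.2, "fingers": 0}
    - {"translation": [22, -49, -40], "turn": -5.4, "fingers": 0}
    - {"translation": [0, 0, -40], "turn": 0, "fingers": 0}
    - {"translation": [0, 0, 0], "turn": 0, "fingers": 0}

```text
time: 2.0
eef_pos: [491.2, -51.0, 115.0]
eef_rot: [-0.703, -0.06, 0.066, 0.706]
ft_force: [-0.7, 1.2, 0.1]
opening: -0.1
```

```bash
python3 - <<'E'
from h import *
f=grab("top"); s=grab("side"); st=bot.state(); print(st["eef_pos"],R.from_quat(st["eef_rot"]).as_matrix()[:,0],st["qvel"].round(3),st["ft_force"])
a=cv2.resize(f["color"][180:285,238:438],None,fx=3,fy=3,interpolation=cv2.INTER_CUBIC)
b=cv2.resize(s["color"][120:330,205:405],None,fx=2.7,fy=2.7,interpolation=cv2.INTER_CUBIC)
b=b[:, :]; cv2.imwrite("pics/t1.png",a); cv2.imwrite("pics/s1.png",b)
print(proj(f,st["eef_pos"]),proj(s,st["eef_pos"]))
E
```

```text
[494.72537464 -51.10514162 119.11238012] [9.83867860e-01 1.78896697e-01 7.55675775e-05] [ 0.01  -0.031 -0.03  -0.001 -0.006  0.001] [0.08275751 0.53757832 0.27166833]
(np.float64(326.3890965331758), np.float64(246.8569537940749)) (np.float64(277.4105970452623), np.float64(208.20595082260166))
```

View pics/s1.png

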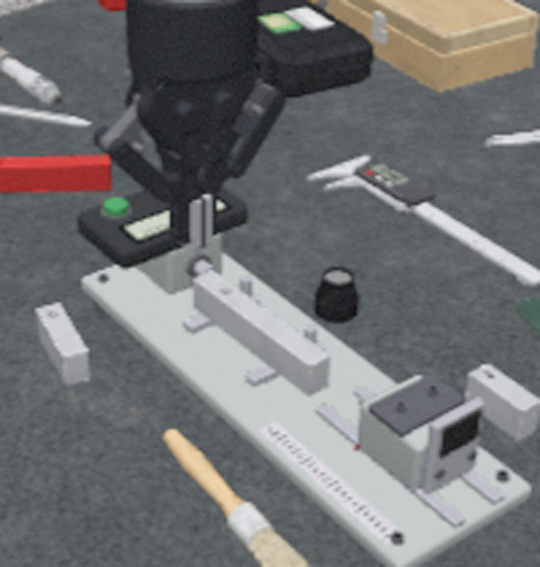

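The arm's fingers hang on the robot's side of the bar at about crop (200,240), aligned with the bench. I'll lower them next.

move_arm:
  targets:
    - {"translation": [1, -5, -40], "turn": 0, "fingers": 0}
    - {"translation": [0, 0, -40], "turn": 0, "fingers": 0}
    - {"translation": [0, 0, -4], "turn": 0, "fingers": 0}
    - {"translation": [0, 0, 0], "turn": 0, "fingers": 0}
    - {"translation": [0, 0, 0], "turn": 0, "fingers": 0}

```text
time: 2.72
eef_pos: [497.8, -56.7, 37.1]
eef_rot: [0.705, 0.065, -0.062, -0.704]
ft_force: [0.3, -0.3, 0.9]
opening: 0.2
```

move_arm:
  targets:
    - {"translation": [2, 0.36, 0], "turn": 0, "fingers": 0}
    - {"translation": [2, 0.36, 0], "turn": 0, "fingers": 0}
    - {"translation": [2, 0.36, 0], "turn": 0, "fingers": 0}
    - {"translation": [2, 0.36, 0], "turn": 0, "fingers": 0}

```text
time: 3.22
eef_pos: [503.8, -54.9, 34.5]
eef_rot: [-0.704, -0.063, 0.063, 0.704]
ft_force: [0.1, -0.2, -0.0]
opening: -0.1
```

move_arm:
  targets:
    - {"translation": [2, 0.36, 0], "turn": 0, "fingers": 0}
    - {"translation": [2, 0.36, 0], "turn": 0, "fingers": 0}
    - {"translation": [2, 0.36, 0], "turn": 0, "fingers": 0}
    - {"translation": [2, 0.36, 0], "turn": 0, "fingers": 0}

```text
time: 3.72
eef_pos: [511.7, -53.4, 34.5]
eef_rot: [-0.704, -0.063, 0.063, 0.704]
ft_force: [0.6, -1.2, -0.2]
opening: 0.0
```

move_arm:
  targets:
    - {"translation": [1.5, 0.27, 0], "turn": 0, "fingers": 0}
    - {"translation": [1.5, 0.27, 0], "turn": 0, "fingers": 0}
    - {"translation": [1.5, 0.27, 0], "turn": 0, "fingers": 0}

```text
time: 4.1
eef_pos: [515.6, -52.7, 34.5]
eef_rot: [-0.704, -0.063, 0.064, 0.704]
ft_force: [-2.1, -1.1, 1.4]
opening: -0.1
```

```bash
python3 - <<'E'
from h import *
s=grab("side"); st=bot.state(); print(st["eef_pos"],st["ft_force"])
b=cv2.resize(s["color"][180:330,245:405],None,fx=4,fy=4,interpolation=cv2.INTER_CUBIC)
cv2.imwrite("pics/s2.png",b)
E
```

```text
[515.81552205 -52.62529621  34.48570545] [-1.7281886   0.35529216  0.72427935]
```

View pics/s2.png

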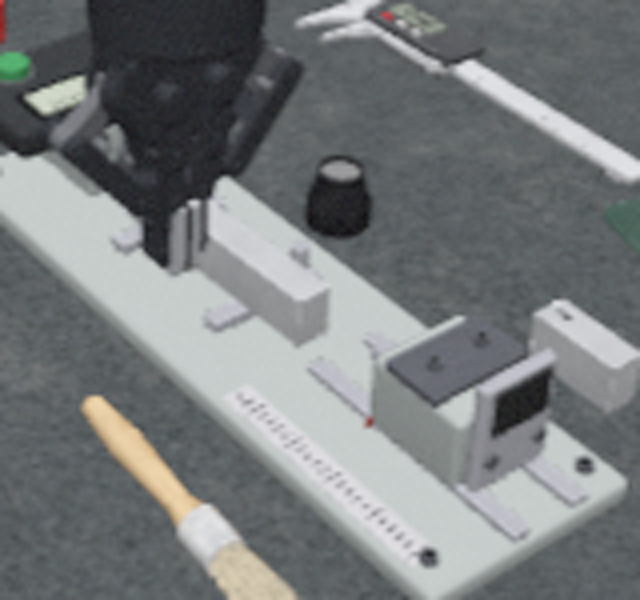

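The fingertip is now at the bar's near face and the force reads about 2 N. I'll keep pushing in small steps.

move_arm:
  targets:
    - {"translation": [1, 0.18, 0], "turn": 0, "fingers": 0}
    - {"translation": [1, 0.18, 0], "turn": 0, "fingers": 0}
    - {"translation": [1, 0.18, 0], "turn": 0, "fingers": 0}
    - {"translation": [1, 0.18, 0], "turn": 0, "fingers": 0}
    - {"translation": [1, 0.18, 0], "turn": 0, "fingers": 0}

```text
time: 4.78
eef_pos: [521.1, -51.7, 34.5]
eef_rot: [-0.704, -0.063, 0.063, 0.704]
ft_force: [-1.7, 0.1, 0.4]
opening: 0.1
```

move_arm:
  targets:
    - {"translation": [1, 0.18, 0], "turn": 0, "fingers": 0}
    - {"translation": [1, 0.18, 0], "turn": 0, "fingers": 0}

```text
time: 5.03
eef_pos: [523.2, -51.4, 34.5]
eef_rot: [-0.704, -0.063, 0.063, 0.704]
ft_force: [-1.8, 0.1, 0.7]
opening: 0.2
```

move_arm:
  targets:
    - {"translation": [0.5, 0.09, 0], "turn": 0, "fingers": 0}
    - {"translation": [0.5, 0.09, 0], "turn": 0, "fingers": 0}

```text
time: 5.28
eef_pos: [524.1, -51.2, 34.5]
eef_rot: [-0.704, -0.063, 0.063, 0.704]
ft_force: [-1.4, -0.9, 0.5]
opening: 0.1
```

move_arm:
  targets:
    - {"translation": [0.5, 0.09, 0], "turn": 0, "fingers": 0}
    - {"translation": [0.5, 0.09, 0], "turn": 0, "fingers": 0}

```text
time: 5.52
eef_pos: [525.1, -51.1, 34.6]
eef_rot: [0.704, 0.063, -0.063, -0.704]
ft_force: [-1.7, -0.6, 0.2]
opening: 0.2
```

move_arm:
  targets:
    - {"translation": [0.5, 0.09, 0], "turn": 0, "fingers": 0}
    - {"translation": [0.5, 0.09, 0], "turn": 0, "fingers": 0}

```text
time: 5.78
eef_pos: [526.1, -50.9, 34.5]
eef_rot: [0.704, 0.063, -0.063, -0.704]
ft_force: [-1.5, 0.0, 1.4]
opening: -0.0
```

move_arm:
  targets:
    - {"translation": [0.5, 0.09, 0], "turn": 0, "fingers": 0}
    - {"translation": [0, 0, 0], "turn": 0, "fingers": 0}

```text
time: 6.02
eef_pos: [526.7, -50.8, 34.6]
eef_rot: [0.704, 0.063, -0.063, -0.704]
ft_force: [-1.8, -0.7, 0.5]
opening: -0.3
```

move_arm:
  targets:
    - {"translation": [0.5, 0.09, 0], "turn": 0, "fingers": 0}
    - {"translation": [0, 0, 0], "turn": 0, "fingers": 0}

```text
time: 6.28
eef_pos: [527.1, -50.7, 34.6]
eef_rot: [0.704, 0.063, -0.063, -0.704]
ft_force: [-2.3, 0.6, 1.6]
opening: 0.1
```

move_arm:
  targets:
    - {"translation": [0.5, 0.09, 0], "turn": 0, "fingers": 0}
    - {"translation": [0, 0, 0], "turn": 0, "fingers": 0}

```text
time: 6.52
eef_pos: [527.6, -50.6, 34.6]
eef_rot: [0.704, 0.063, -0.063, -0.704]
ft_force: [-2.0, 0.2, -0.4]
opening: -0.1
```

move_arm:
  targets:
    - {"translation": [0.5, 0.09, 0], "turn": 0, "fingers": 0}
    - {"translation": [0, 0, 0], "turn": 0, "fingers": 0}

```text
time: 6.78
eef_pos: [527.9, -50.5, 34.5]
eef_rot: [0.704, 0.063, -0.064, -0.704]
ft_force: [-1.4, -0.0, 0.8]
opening: -0.2
```

move_arm:
  targets:
    - {"translation": [0.5, 0.09, 0], "turn": 0, "fingers": 0}
    - {"translation": [0, 0, 0], "turn": 0, "fingers": 0}

```text
time: 7.02
eef_pos: [528.1, -50.5, 34.5]
eef_rot: [0.704, 0.063, -0.064, -0.704]
ft_force: [-3.9, -1.3, 2.9]
opening: -0.4
```

move_arm:
  targets:
    - {"translation": [0.5, 0.09, 0], "turn": 0, "fingers": 0}
    - {"translation": [0, 0, 0], "turn": 0, "fingers": 0}

```text
time: 7.28
eef_pos: [528.1, -50.5, 34.5]
eef_rot: [0.704, 0.063, -0.064, -0.704]
ft_force: [-5.8, -2.3, 4.2]
opening: 0.0
```

move_arm:
  targets:
    - {"translation": [0.5, 0.09, 0], "turn": 0, "fingers": 0}
    - {"translation": [0, 0, 0], "turn": 0, "fingers": 0}

```text
time: 7.52
eef_pos: [528.2, -50.5, 34.5]
eef_rot: [0.704, 0.062, -0.065, -0.704]
ft_force: [-6.7, -2.8, 5.1]
opening: -0.2
```

The force rose to about 7 N while the tip stood still, so the bar is against the pins. I'll back off, lift and go round to the slide pad.

move_arm:
  targets:
    - {"translation": [-5, -0.9, 0], "turn": 0, "fingers": 0}
    - {"translation": [-15, -2.7, 0], "turn": 0, "fingers": 0}
    - {"translation": [0, 0, 40], "turn": 0, "fingers": 0}
    - {"translation": [0, 0, 50], "turn": 0, "fingers": 0}
    - {"translation": [0, -20, 20], "turn": 0, "fingers": 0}

```text
time: 8.15
eef_pos: [511.2, -73.7, 147.9]
eef_rot: [0.705, 0.066, -0.062, -0.704]
ft_force: [-0.2, 0.3, -0.4]
opening: -0.1
```

move_arm:
  targets:
    - {"translation": [20, -46, 0], "turn": 0, "fingers": 0}
    - {"translation": [20, -46, 0], "turn": 0, "fingers": 0}
    - {"translation": [20, -46, 0], "turn": 0, "fingers": 0}
    - {"translation": [17, -48, 0], "turn": 0, "fingers": 0}
    - {"translation": [0, 0, 0], "turn": 0, "fingers": 0}

```text
time: 8.78
eef_pos: [587.0, -263.6, 144.4]
eef_rot: [0.705, 0.063, -0.061, -0.704]
ft_force: [0.0, 1.0, 0.8]
opening: 0.1
```

```bash
python3 - <<'E'
from h import *
s=grab("side"); f=grab("top"); st=bot.state(); print(st["eef_pos"],st["ft_force"])
a=cv2.resize(f["color"][190:275,238:438],None,fx=4,fy=4,interpolation=cv2.INTER_CUBIC)
b=cv2.resize(s["color"][100:330,205:425],None,fx=2.7,fy=2.7,interpolation=cv2.INTER_CUBIC)
cv2.imwrite("pics/s3.png",b);cv2.imwrite("pics/t3.png",a)
u=proj(s,st["eef_pos"]); print((u[0]-205)*2.7,(u[1]-100)*2.7)
E
```

```text
[ 585.87914812 -259.82069803  143.92863297] [0.16687064 0.00190811 0.15978164]
522.2070711382082 409.60898289341986
```

View pics/s3.png

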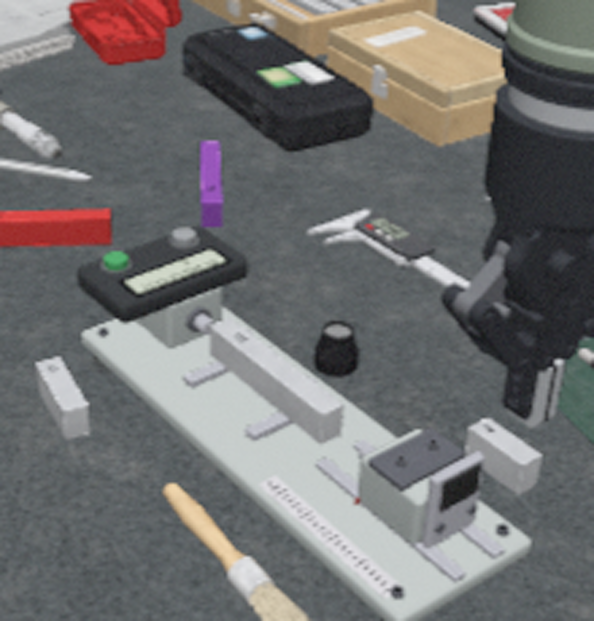

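View pics/t3.png

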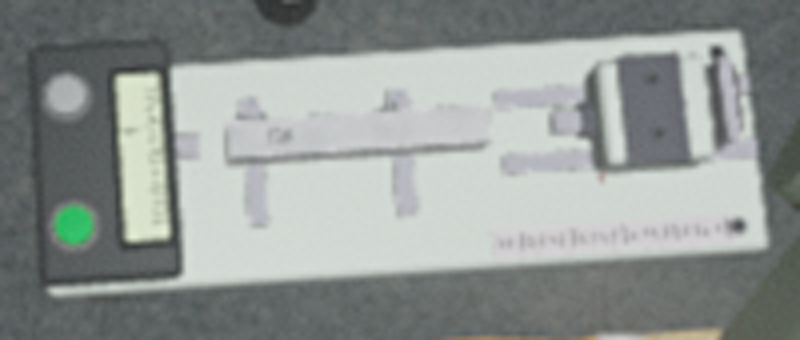

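The bar now lies parallel to the bench against both pins: its near edge runs from (228,162) to (490,146) in the crop. The tool is outside the slide pad with clear space beneath it. I'll descend and push along the bench's +y.

move_arm:
  targets:
    - {"translation": [0, 0, -43], "turn": 0, "fingers": 0}
    - {"translation": [0, 0, -43], "turn": 0, "fingers": 0}
    - {"translation": [0, 0, 0], "turn": 0, "fingers": 0}
    - {"translation": [0, 0, 0], "turn": 0, "fingers": 0}

```text
time: 9.38
eef_pos: [587.3, -259.3, 60.1]
eef_rot: [0.705, 0.064, -0.063, -0.704]
ft_force: [-0.1, -0.4, 0.5]
opening: 0.1
```

move_arm:
  targets:
    - {"translation": [-0.72, 3.94, 0], "turn": 0, "fingers": 0}
    - {"translation": [-0.72, 3.94, 0], "turn": 0, "fingers": 0}
    - {"translation": [-0.36, 1.97, 0], "turn": 0, "fingers": 0}
    - {"translation": [-0.36, 1.97, 0], "turn": 0, "fingers": 0}

```text
time: 9.88
eef_pos: [584.6, -247.9, 58.9]
eef_rot: [0.704, 0.064, -0.063, -0.704]
ft_force: [0.4, 0.0, -0.2]
opening: -0.1
```

move_arm:
  targets:
    - {"translation": [-0.36, 1.97, 0], "turn": 0, "fingers": 0}
    - {"translation": [-0.36, 1.97, 0], "turn": 0, "fingers": 0}
    - {"translation": [-0.36, 1.97, 0], "turn": 0, "fingers": 0}
    - {"translation": [-0.36, 1.97, 0], "turn": 0, "fingers": 0}

```text
time: 10.38
eef_pos: [582.9, -240.0, 58.5]
eef_rot: [-0.704, -0.063, 0.063, 0.704]
ft_force: [0.3, -0.4, -0.1]
opening: 0.1
```

move_arm:
  targets:
    - {"translation": [-0.36, 1.97, 0], "turn": 0, "fingers": 0}
    - {"translation": [-0.36, 1.97, 0], "turn": 0, "fingers": 0}
    - {"translation": [-0.36, 1.97, 0], "turn": 0, "fingers": 0}
    - {"translation": [-0.36, 1.97, 0], "turn": 0, "fingers": 0}

```text
time: 10.88
eef_pos: [581.6, -232.7, 58.6]
eef_rot: [0.705, 0.063, -0.063, -0.704]
ft_force: [0.6, -3.2, -2.4]
opening: -0.1
```

move_arm:
  targets:
    - {"translation": [-0.5, 2.95, 0], "turn": 0, "fingers": 0}
    - {"translation": [-0.5, 2.95, 0], "turn": 0, "fingers": 0}
    - {"translation": [-0.5, 2.95, 0], "turn": 0, "fingers": 0}
    - {"translation": [-0.5, 2.95, 0], "turn": 0, "fingers": 0}
    - {"translation": [-0.5, 2.95, 0], "turn": 0, "fingers": 0}

```text
time: 11.5
eef_pos: [578.7, -217.3, 58.6]
eef_rot: [-0.704, -0.063, 0.064, 0.704]
ft_force: [-0.8, -3.3, 0.3]
opening: -0.3
```

move_arm:
  targets:
    - {"translation": [-0.36, 1.97, 0], "turn": 0, "fingers": 0}
    - {"translation": [-0.36, 1.97, 0], "turn": 0, "fingers": 0}
    - {"translation": [-0.36, 1.97, 0], "turn": 0, "fingers": 0}
    - {"translation": [-0.36, 1.97, 0], "turn": 0, "fingers": 0}

```text
time: 12.0
eef_pos: [577.6, -209.5, 58.6]
eef_rot: [-0.704, -0.063, 0.063, 0.704]
ft_force: [-1.5, -3.2, -0.0]
opening: 0.2
```

move_arm:
  targets:
    - {"translation": [-0.27, 1.5, 0], "turn": 0, "fingers": 0}
    - {"translation": [-0.27, 1.5, 0], "turn": 0, "fingers": 0}
    - {"translation": [-0.27, 1.5, 0], "turn": 0, "fingers": 0}
    - {"translation": [-0.27, 1.5, 0], "turn": 0, "fingers": 0}
    - {"translation": [-0.27, 1.5, 0], "turn": 0, "fingers": 0}

```text
time: 12.62
eef_pos: [576.3, -202.4, 58.6]
eef_rot: [0.704, 0.063, -0.063, -0.704]
ft_force: [-1.3, -2.8, -1.0]
opening: -0.0
```

move_arm:
  targets:
    - {"translation": [-0.18, 1, 0], "turn": 0, "fingers": 0}
    - {"translation": [-0.18, 1, 0], "turn": 0, "fingers": 0}
    - {"translation": [-0.18, 1, 0], "turn": 0, "fingers": 0}
    - {"translation": [-0.18, 1, 0], "turn": 0, "fingers": 0}
    - {"translation": [-0.18, 1, 0], "turn": 0, "fingers": 0}

```text
time: 13.25
eef_pos: [575.3, -197.1, 58.6]
eef_rot: [0.704, 0.063, -0.063, -0.704]
ft_force: [-1.3, -3.6, 0.5]
opening: 0.1
```

move_arm:
  targets:
    - {"translation": [-0.18, 1, 0], "turn": 0, "fingers": 0}
    - {"translation": [-0.18, 1, 0], "turn": 0, "fingers": 0}
    - {"translation": [-0.18, 1, 0], "turn": 0, "fingers": 0}
    - {"translation": [-0.18, 1, 0], "turn": 0, "fingers": 0}

```text
time: 13.75
eef_pos: [574.5, -193.1, 58.5]
eef_rot: [0.704, 0.063, -0.063, -0.704]
ft_force: [-3.1, -4.4, 0.9]
opening: 0.3
```

move_arm:
  targets:
    - {"translation": [-0.09, 0.5, 0], "turn": 0, "fingers": 0}
    - {"translation": [-0.09, 0.5, 0], "turn": 0, "fingers": 0}
    - {"translation": [-0.09, 0.5, 0], "turn": 0, "fingers": 0}
    - {"translation": [-0.09, 0.5, 0], "turn": 0, "fingers": 0}

```text
time: 14.25
eef_pos: [574.6, -192.7, 58.6]
eef_rot: [0.705, 0.064, -0.063, -0.703]
ft_force: [-2.2, -9.0, -1.1]
opening: -0.1
```

move_arm:
  targets:
    - {"translation": [-0.09, 0.5, 0], "turn": 0, "fingers": 0}
    - {"translation": [-0.09, 0.5, 0], "turn": 0, "fingers": 0}
    - {"translation": [-0.09, 0.5, 0], "turn": 0, "fingers": 0}
    - {"translation": [-0.09, 0.5, 0], "turn": 0, "fingers": 0}

```text
time: 14.75
eef_pos: [574.6, -192.6, 58.7]
eef_rot: [0.707, 0.064, -0.063, -0.702]
ft_force: [-0.7, -13.2, -5.1]
opening: 0.1
```

move_arm:
  targets:
    - {"translation": [-0.09, 0.5, 0], "turn": 0, "fingers": 0}
    - {"translation": [-0.09, 0.5, 0], "turn": 0, "fingers": 0}
    - {"translation": [-0.09, 0.5, 0], "turn": 0, "fingers": 0}

```text
time: 15.12
eef_pos: [574.6, -192.6, 58.8]
eef_rot: [0.707, 0.064, -0.063, -0.701]
ft_force: [-1.1, -17.2, -4.8]
opening: 0.3
```

It stalled at about 17 N, so the slide looks closed. I'll back off, lift and check.

move_arm:
  targets:
    - {"translation": [0.9, -5, 0], "turn": 0, "fingers": 0}
    - {"translation": [3, -17, 0], "turn": 0, "fingers": 0}
    - {"translation": [0, -10, 20], "turn": 0, "fingers": 0}
    - {"translation": [0, 0, 50], "turn": 0, "fingers": 0}
    - {"translation": [0, 0, 30], "turn": 0, "fingers": 0}

```text
time: 15.75
eef_pos: [579.1, -220.0, 161.1]
eef_rot: [0.704, 0.065, -0.062, -0.704]
ft_force: [0.9, -0.2, 0.7]
opening: -0.4
```

```bash
python3 - <<'E'
from h import *
s=grab("side"); f=grab("top"); st=bot.state(); print(st["eef_pos"],st["ft_force"])
a=cv2.resize(f["color"][190:275,238:438],None,fx=4,fy=4,interpolation=cv2.INTER_CUBIC)
b=cv2.resize(s["color"][180:330,225:405],None,fx=4,fy=4,interpolation=cv2.INTER_CUBIC)
cv2.imwrite("pics/s4.png",b);cv2.imwrite("pics/t4.png",a)
E
```

```text
[ 581.16291638 -220.91088732  163.7492533 ] [-0.27997838  0.18789604  1.18616214]
```

View pics/t4.png

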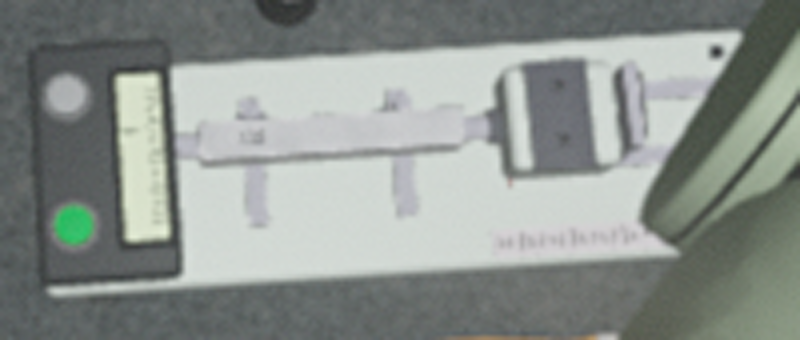

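View pics/s4.png

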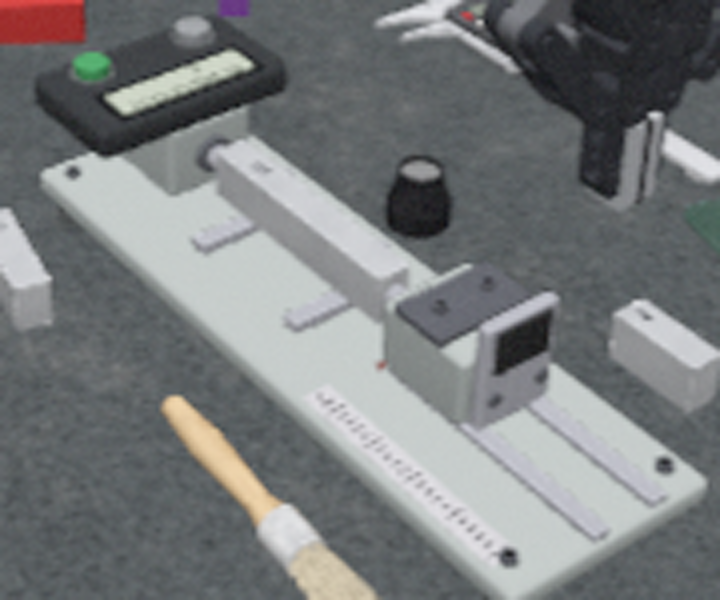

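The bar is closed up between both anvils and parallel along the pins: the slide anvil meets it at (465,125) and the fixed anvil at (198,140). The other objects are unmoved. On to the green key at about (485.5, 71).

move_arm:
  targets:
    - {"translation": [-16, 48, 0], "turn": 0, "fingers": 0}
    - {"translation": [-16, 49, 0], "turn": 0, "fingers": 0}
    - {"translation": [-16, 49, 0], "turn": 0, "fingers": 0}
    - {"translation": [-16, 49, 0], "turn": 0, "fingers": 0}
    - {"translation": [-16, 49, 0], "turn": 0, "fingers": 0}

```text
time: 16.48
eef_pos: [496.3, 26.4, 157.3]
eef_rot: [-0.704, -0.063, 0.064, 0.705]
ft_force: [0.6, 1.2, 0.3]
opening: 0.4
```

move_arm:
  targets:
    - {"translation": [-16, 48, 0], "turn": 0, "fingers": 0}
    - {"translation": [0, 0, -30], "turn": 0, "fingers": 0}
    - {"translation": [0, 0, -25], "turn": 0, "fingers": 0}
    - {"translation": [0, 0, 0], "turn": 0, "fingers": 0}
    - {"translation": [0, 0, 0], "turn": 0, "fingers": 0}

```text
time: 17.1
eef_pos: [481.9, 72.4, 103.7]
eef_rot: [-0.704, -0.063, 0.063, 0.704]
ft_force: [-0.3, 0.1, 0.0]
opening: 0.4
```

move_arm:
  targets:
    - {"translation": [3.5, -1, -8], "turn": 0, "fingers": 0}
    - {"translation": [0, 0, -8], "turn": 0, "fingers": 0}
    - {"translation": [0, 0, 0], "turn": 0, "fingers": 0}
    - {"translation": [0, 0, 0], "turn": 0, "fingers": 0}

```text
time: 17.6
eef_pos: [485.0, 71.3, 87.5]
eef_rot: [-0.704, -0.063, 0.063, 0.704]
ft_force: [0.5, -1.0, -1.1]
opening: -0.2
```

```bash
python3 - <<'E'
from h import *
s=grab("side"); st=bot.state(); print(st["eef_pos"],st["ft_force"])
cv2.imwrite("pics/s5.png",cv2.resize(s["color"][120:250,205:345],None,fx=4,fy=4,interpolation=cv2.INTER_CUBIC))
E
```

```text
[485.18993904  71.35030236  87.70180447] [0.01587542 0.17637929 0.27549451]
```

View pics/s5.png

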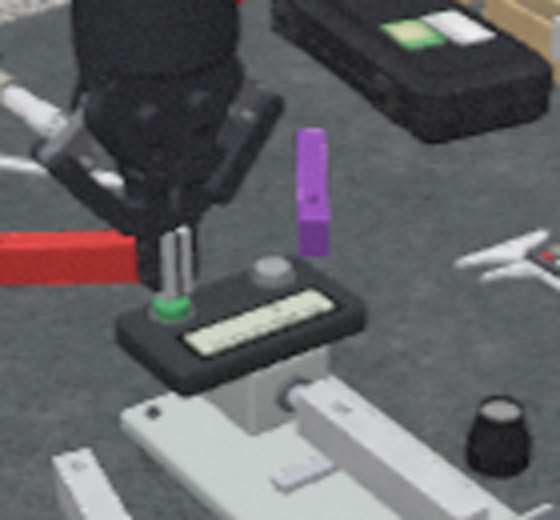

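The fingertips are right above the green key, at crop (172,305). I'll press slowly and watch the force.

move_arm:
  targets:
    - {"translation": [0, 0, -2], "turn": 0, "fingers": 0}
    - {"translation": [0, 0, -2], "turn": 0, "fingers": 0}
    - {"translation": [0, 0, -1.5], "turn": 0, "fingers": 0}
    - {"translation": [0, 0, 0], "turn": 0, "fingers": 0}

```text
time: 18.15
eef_pos: [485.0, 71.4, 82.0]
eef_rot: [-0.704, -0.063, 0.063, 0.704]
ft_force: [-0.4, -0.1, 1.8]
opening: -0.2
```

move_arm:
  targets:
    - {"translation": [0, 0, -1], "turn": 0, "fingers": 0}
    - {"translation": [0, 0, -1], "turn": 0, "fingers": 0}
    - {"translation": [0, 0, 0], "turn": 0, "fingers": 0}

```text
time: 18.52
eef_pos: [485.0, 71.4, 80.1]
eef_rot: [0.704, 0.063, -0.063, -0.704]
ft_force: [-1.2, 1.0, 2.1]
opening: -0.1
```

move_arm:
  targets:
    - {"translation": [0, 0, -1], "turn": 0, "fingers": 0}
    - {"translation": [0, 0, -1], "turn": 0, "fingers": 0}
    - {"translation": [0, 0, 0], "turn": 0, "fingers": 0}

```text
time: 18.9
eef_pos: [485.1, 71.4, 78.1]
eef_rot: [-0.704, -0.063, 0.063, 0.704]
ft_force: [-1.5, 0.4, 3.7]
opening: -0.3
```

move_arm:
  targets:
    - {"translation": [0, 0, -0.7], "turn": 0, "fingers": 0}
    - {"translation": [0, 0, -0.7], "turn": 0, "fingers": 0}
    - {"translation": [0, 0, 0], "turn": 0, "fingers": 0}

```text
time: 19.27
eef_pos: [485.1, 71.4, 77.4]
eef_rot: [0.704, 0.063, -0.063, -0.704]
ft_force: [-3.3, -0.0, 8.5]
opening: 0.2
```

move_arm:
  targets:
    - {"translation": [0, 0, -0.5], "turn": 0, "fingers": 0}
    - {"translation": [0, 0, 0], "turn": 0, "fingers": 0}

```text
time: 19.52
eef_pos: [485.1, 71.4, 77.4]
eef_rot: [0.704, 0.063, -0.063, -0.704]
ft_force: [-4.9, 0.2, 12.6]
opening: 0.2
```

The key bottomed at z = 77.4 mm, about 4.5 mm down, with 12 N on it. Releasing.

move_arm:
  targets:
    - {"translation": [0, 0, 4], "turn": 0, "fingers": 0}
    - {"translation": [0, 0, 8], "turn": 0, "fingers": 0}
    - {"translation": [0, 0, 40], "turn": 0, "fingers": 0}
    - {"translation": [-40, 40, 40], "turn": 0, "fingers": 0}
    - {"translation": [-40, 40, 20], "turn": 0, "fingers": 0}

```text
time: 20.15
eef_pos: [410.0, 148.0, 186.6]
eef_rot: [-0.704, -0.064, 0.061, 0.705]
ft_force: [-0.1, 1.5, 0.2]
opening: 0.1
```

move_arm:
  targets:
    - {"translation": [0, 60, 0], "turn": 0, "fingers": 0}
    - {"translation": [0, 0, 0], "turn": 0, "fingers": 0}
    - {"translation": [0, 0, 0], "turn": 0, "fingers": 0}

```text
time: 20.52
eef_pos: [408.8, 207.3, 184.0]
eef_rot: [0.704, 0.064, -0.064, -0.704]
ft_force: [0.4, -0.2, 0.1]
opening: -0.2
```

```bash
python3 - <<'E'
from h import *
f=grab("top"); s=grab("side"); st=bot.state(); print(st["eef_pos"],st["ft_force"],st["time"])
a=cv2.resize(f["color"][160:300,238:438],None,fx=4,fy=4,interpolation=cv2.INTER_CUBIC)
b=cv2.resize(s["color"][180:330,225:405],None,fx=4,fy=4,interpolation=cv2.INTER_CUBIC)
cv2.imwrite("pics/t6.png",a)
old=cv2.imread("pics/t4.png").astype(int); d=abs(a[120:460].astype(int)-old).max(2)[:,:480]; print("changed px",(d>60).sum())
E
```

```text
[409.06411866 206.36844591 183.76241674] [-0.23732519 -0.42865773 -0.2199129 ] 20.625
changed px 0
```

View pics/t6.png

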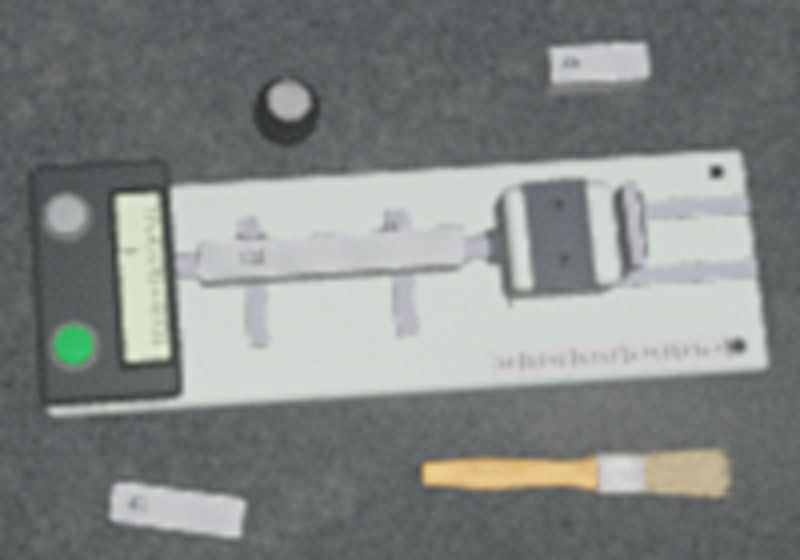

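The bar is closed up between the anvils and along the pins, and the green key at (73,345) is back up. The other objects are undisturbed and the arm is clear, so I'm handing in.

```bash
python3 -c "
from station import bot
print(bot.sign_off())"
```

```text
the job is handed in; nothing more can be done
None
```

The comparator is zeroed on its setting bar, and I handed the job in at about 20.6 s with the arm clear and touching nothing.

- **Bar:** I pushed it sideways with shut fingertips until it stopped against both fence pins, at about 7 N.
- **Slide:** I pushed it in until the bar was closed up between the anvils. It stalled at about 17 N.
- **Zero key:** I pressed the green key 4.6 mm down, to the stop at about 12 N, and let it come back up.

**Last checks:** the final top picture shows the bar parallel to the bench along the pins and touching both anvils. The key looks up, and the grey key, short bar, tiny bar, loupe and brush look undisturbed. Nothing around the display and bar changed between the top pictures taken before and after the key press.

No check failed or disagreed. The pin and anvil contact was judged only from the stall forces and the pictures, which resolve about 2 mm.

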